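# Set the wind-up bench timer

### The job

Set the wind-up timer on the workbench: wind its knob clockwise until the needle is clearly past the broad top mark, then turn it back down until the needle points at the little steel clip on the scale's rim, and let go. The knob turns only while it is held pushed down against its spring, so push firmly but never hard down to the bottom of its travel, and never force the knob. Leave the clip where it is and do not disturb the other things on the bench.

Things in the scene. Friction and masses are not known exactly. Their poses are not given: they have to be found in the camera images.
- timer_center (a point): Centre of the aluminium scale disc (112 mm across) on top of the timer: on the knob's axis, on the scale's surface, 47 mm above the bench. z is up; x points at the middle of the scale. Seen from above the scale runs clockwise from the thin zero mark, 1.2 rad counter-clockwise of x, to the broad top mark (black block 14 x 7 mm), 1.2 rad clockwise of x.
- dial (a joint): Angle of knob, bar and needle in rad: 0 at the zero mark, growing clockwise seen from above; 2.4 is the top mark (past it: over 2.45), 2.85 the end stop. Needle and bar point at (1.2 - dial) counter-clockwise from the x axis of timer_center. Pushed, it turns with 0.05 N m; let up, it snaps to the nearest 0.1 rad and is locked.
- needle_tip (a point): Tip of the thin black needle below the knob, 48 mm from the axis, 3 mm above the scale; turns with the knob, its x axis outwards. Knob: round skirt 64 mm across, 5 mm thick, and on it, along the needle, a bar 52 long, 14 wide, 26 mm high. It is pushed on its shaft to an unknown depth: at rest the skirt's upper face is 21 to 41 mm above the scale, to be felt.
- clip (a joint): Where the steel clip sits, in the same angles as the dial: the needle points at the clip when the dial reads the same value.
- clip_mark (a point): Point just inside the small steel clip (12 x 7 mm, 6 mm high) that sits on the scale's rim: 48 mm from the axis, 3 mm above the scale. The needle tip must stand here. Its x axis points outwards.
- press (a joint): How far the knob is pushed down, in m: about 0 at rest, 0.007 at the bottom. Fingertips can push on the skirt on both sides of the bar. It starts to yield at 8 N and then gives 0.6 mm per N; it is free to turn from 2.5 mm down (12 N), the bottom comes at 19 N (over 6.5 mm counts as bottomed); about 15 N is right. Grip the bar with 10 to 15 N.
- timer_box: The timer's grey box (130 x 130 x 45 mm), origin under its middle on the bench, same axes as timer_center; it carries dial, knob and clip.
- drill: Bystander: cordless drill lying on its side, about 180 x 210 x 60 mm; origin on the bench near its middle. To be left alone.
- bit_case: Bystander: flat black case 100 x 160 x 38 mm; origin on the bench near its middle. To be left alone.
- countersink: Bystander: small steel countersink bit, 50 mm long; origin on the bench near its middle. To be left alone.
- clamp: Bystander: aluminium bar clamp lying flat, 200 mm long; origin on the bench near its middle. To be left alone.
- bin: Bystander: open bin 110 x 150 x 65 mm; origin on the bench near its middle. To be left alone.
- charger: Bystander: battery charger block 120 x 90 x 54 mm; origin on the bench near its middle. To be left alone.
- screwdriver: Bystander: screwdriver lying flat; origin on the bench near its middle. To be left alone.

How it is judged:
By the outcome, as a careful person would: the job done as asked, in the order asked, and still so for the second after the job is handed in, with the robot touching nothing.
It also fails if it takes over 72 s, if anything falls off the work surface, if the arm or the gripper's body presses on something with over 40 N, if the wrist force passes 120 N, or if a joint passes its speed limit or range.

### The arm

A 6-joint arm with a two-finger parallel gripper is mounted at the origin on the work surface. World frame = base frame: x ahead of the robot, y to its left, z up, the work surface at z = 0. Lengths are in mm, angles in rad, forces in N, time in s.
With the tool pointing down it reaches from about 300 to 775 mm from the base axis. Payload 14.6 kg.
Tool frame: the origin (TCP) lies between the finger pads; the fingertips stand 8 mm ahead of it and the grasp point (between the pads) lies 11 mm behind it; x points along the fingers, y is the direction in which the jaws open and shut, and the axes are right-handed (so a half turn about x gives the same grasp; the last joint's range is limited). The gripper opens to 94 mm and grips with 3 to 60 N. Pads are 16 mm wide; open, the fingers measure 119 mm over their backs; the gripper's body (75 mm by 177 mm) begins 78 mm behind the grasp point.
Start: joints at [-1.293, 0.3, 1.521, -0, 1.321, -0.067], TCP at [185.897, -517.621, 213.446] pointing down, gripper open.
Joint ranges: [-3.03, 3.03], [-0.79, 2.21], [0.23, 2.52], [-1.04, 4.18], [0, 3.07], [-2.55, 2.55]. Speed limits (rad/s): [2.22, 2.22, 2.57, 3.14, 3.14, 3.14].

### API

Orientations are given as [roll, pitch, yaw] about the fixed x, y, z axes, in that order (R = Rz(yaw) Ry(pitch) Rx(roll)).
In Python, from cell import telemetry, camera, calibration, order gives the robot as it stands.
- The arm moves only by the shell command python3 -m handwheel 'ROWS' [FORCE]. ROWS is JSON, a list of rows, each a list of 7 numbers: the turn, a rotation vector about the tool's x, y, z as a fraction of full scale, then the shift along the tool's x, y, z as a fraction of full scale, then the opening, from 0 (shut) to 1 (fully open). A call has 1 to 12 rows; each row is the pose to reach, as a shift and turn from the pose measured when the call began, along the tool's axes at that moment, turning the shorter way round; what a row does not reach only later rows make up. Full scale, the value 1, is 300 mm for a shift and pi rad for a turn. A row lasts 1/8 s, in which the tool goes at most 62.5 mm and 10.7 degrees, less where a joint would pass 70% of its speed; a pose out of reach is approached as far as the arm can. A call with a number of a shift or a turn outside -1 to 1 is refused whole. A call with a gripper value outside its range is refused whole. The fingers move at their own pace and stop on an object; FORCE is the grip in N (left out, the last holds). Time passes only in rows, so rows that repeat a pose let the fingers close. It gives the time, the measured TCP pose, the force and the opening at its end, in the units of the state.
- telemetry.read_state(): the state, without advancing time (a new reading comes with each control period).
- camera(name): name is "side" or "top"; returns the picture (384x512x3 uint8, red, green, blue); there is no depth.
- calibration(name): a dict with "fov_y" (degrees; the focal length in pixels is half the picture's height over the tangent of half this angle, whatever the lens; pixels are square), "cx", "cy" (the principal point, pixels), "position" and "attitude" of the camera in the world. Camera axes: x right, y down, z forward; pixel columns grow to the right and rows downward; lengths in mm; the calibration is good to about 2 mm. A picture is of the moment at which its call begins. calibration takes no time and is no camera call.
- order.sign_off(): hands the job in, once; it reports no verdict.
The state is a dict: "clock": time; "joints": joint angles; "qd": joint speeds; "effort": joint torques, N m; "eef_pos": TCP position; "eef_rot": TCP orientation; "wrist_force": force on the tool from outside, world axes, zero at the start; "moment": the same for the moment, N m; "finger_gap": finger opening in mm.
Only numpy, scipy, OpenCV 4.12 (cv2) and the standard library are available. Lean on these libraries where they do the work, as an engineer would, in place of code of your own. Each camera call takes 0.05 s, during which the arm holds its last target.

## Working session

There is one attempt and no reset: what is moved stays moved. The work goes in short steps, Python scripts to look and compute and a shell command to move; the robot and the scene stay as the last step left them, time stands still between calls to the robot, and variables do not carry over. Pictures are saved under pics/ and viewed, and the job is handed in when it is done.

```bash
mkdir -p pics; ls; python3 - <<'E'
from cell import telemetry, camera, calibration, order
import cv2
print(telemetry.read_state())
for n in ("top","side"):
    print(n,calibration(n))
    cv2.imwrite(f"pics/{n}0.png",camera(n)[:,:,::-1])
E
```

```text
pics
{'clock': 0.0, 'joints': array([-1.29258631e+00,  3.00459822e-01,  1.52158781e+00, -8.71882094e-06,
        1.32066433e+00, -6.65981053e-02]), 'qd': array([-0.00051793,  0.0003833 , -0.00068942,  0.00069914, -0.00077847,
        0.00146326]), 'effort': array([-2.45291681e-03, -5.31799829e+01, -3.52734232e+01,  7.06996978e-02,
        2.44003697e-02, -9.76359252e-05]), 'eef_pos': array([ 185.83688487, -517.39015443,  212.88965495]), 'eef_rot': array([-1.6298497 ,  1.56967698,  1.85655323]), 'wrist_force': array([-0.3849652 ,  0.548325  ,  0.36400923]), 'moment': array([ 0.05911949, -0.00751523, -0.03483808]), 'finger_gap': 94.31164076376677}
top {'fov_y': 49.363336506741526, 'cx': 259.5092216528257, 'cy': 191.28107196983552, 'position': array([539.67348085,  56.94318197, 899.35064546]), 'attitude': array([-3.09191476, -0.01041708, -1.54349922])}
side {'fov_y': 49.66430442847886, 'cx': 254.83480234315493, 'cy': 192.52850147230222, 'position': array([245.10126378, 856.21414761, 606.32238293]), 'attitude': array([-2.15041074, -0.00987306, -2.70765503])}
```

View pics/top0.png

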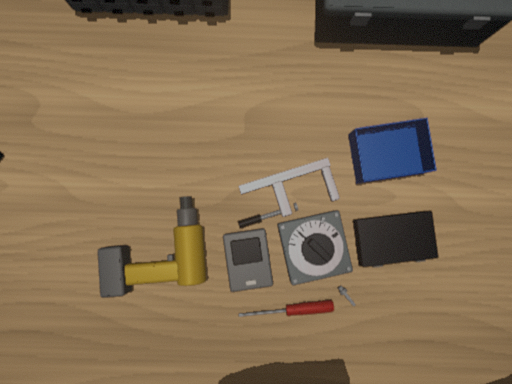

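View pics/side0.png

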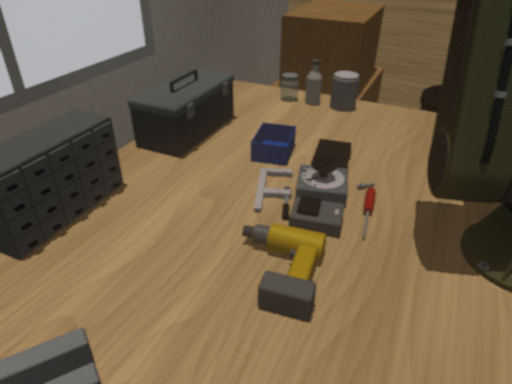

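The top view shows the timer at about (315,248), with the charger to its left, the bit case right, the clamp above and the screwdriver below. I'll zoom in on both views.

```bash
python3 - <<'E'
import cv2
im=cv2.imread("pics/top0.png")[200:296,265:365]
cv2.imwrite("pics/top0z.png",cv2.resize(im,None,fx=6,fy=6,interpolation=cv2.INTER_CUBIC))
im=cv2.imread("pics/side0.png")[150:250,280:370]
cv2.imwrite("pics/side0z.png",cv2.resize(im,None,fx=6,fy=6,interpolation=cv2.INTER_CUBIC))
E
```

```text
(no output)
```

View pics/top0z.png

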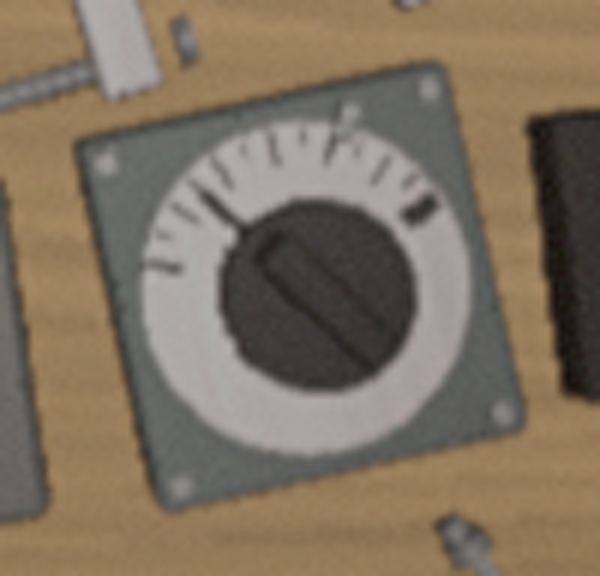

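View pics/side0z.png

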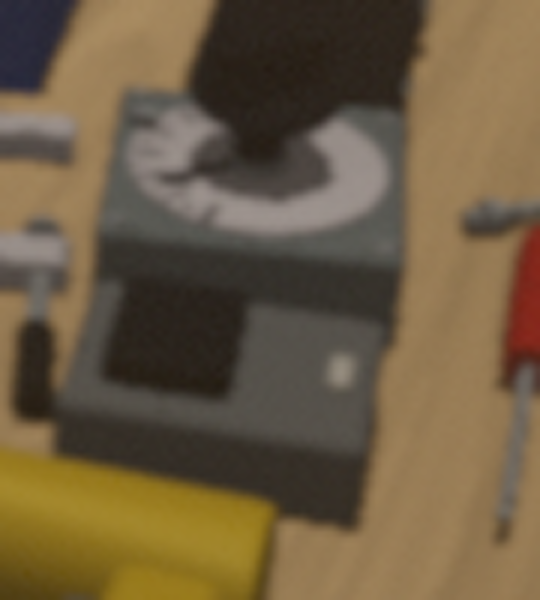

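```bash
cat > h.py <<'E'
import numpy as np, cv2
from scipy.spatial.transform import Rotation as R
from cell import calibration
def ray(name,uv):
    c=calibration(name); f=192/np.tan(np.radians(c["fov_y"])/2)
    uv=np.atleast_2d(np.asarray(uv,float))
    d=np.c_[(uv[:,0]-c["cx"])/f,(uv[:,1]-c["cy"])/f,np.ones(len(uv))]
    return np.array(c["position"]),d@R.from_euler('xyz',c["attitude"]).as_matrix().T
def plane(name,uv,z):
    p,d=ray(name,uv); return p+d*((z-p[2])/d[:,2])[:,None]
def proj(name,X):
    c=calibration(name); f=192/np.tan(np.radians(c["fov_y"])/2)
    q=(np.atleast_2d(X)-c["position"])@R.from_euler('xyz',c["attitude"]).as_matrix()
    return np.c_[f*q[:,0]/q[:,2]+c["cx"],f*q[:,1]/q[:,2]+c["cy"]]
def tool(): 
    from cell import telemetry
    s=telemetry.read_state(); return s,R.from_euler('xyz',s["eef_rot"]).as_matrix()
E
python3 - <<'E'
from h import *
im=cv2.imread("pics/top0.png")
hsv=cv2.cvtColor(im,cv2.COLOR_BGR2HSV)
m=((hsv[...,2]>140)&(hsv[...,1]<45)).astype(np.uint8)
roi=np.zeros_like(m); roi[213:283,282:350]=1; m&=roi
cs,_=cv2.findContours(m,cv2.RETR_EXTERNAL,cv2.CHAIN_APPROX_NONE)
c=max(cs,key=cv2.contourArea); h=cv2.convexHull(c)
e=cv2.fitEllipse(h); print("ellipse",e)
P=plane("top",h[:,0],47)[:,:2]
A=np.c_[2*P,np.ones(len(P))]; s=np.linalg.lstsq(A,(P**2).sum(1),rcond=None)[0]
print("circle fit",s[:2],np.sqrt(s[2]+s[0]**2+s[1]**2))
C=plane("top",[e[0]],47)[0]; print("C",C)
z=lambda x,y:[265+(x+.5)/6-.5,200+(y+.5)/6-.5]
pts=dict(zero=z(165,267),top=z(420,210),needle=z(207,192),clip=z(346,122))
for zz in (47,50):
  for k,p in pts.items():
    d=plane("top",[p],zz)[0]-C; print(zz,k,np.hypot(*d[:2]),np.arctan2(d[1],d[0]))
# box corners (screws)
for q in [(106,163),(430,89),(503,411),(180,488)]:print(plane("top",[z(*q)],45)[0])
E
```

```text
ellipse ((315.34515380859375, 247.50221252441406), (54.4932975769043, 55.190799713134766), 176.70697021484375)
circle fit [471.26378975 -67.36940554] 55.61799719938594
C [471.09543158 -67.31949175  47.        ]
47 zero 47.790292283781916 1.4521516990814167
47 top 47.27645844625642 -0.9579686058204981
47 needle 46.08843097746859 0.8230989497196967
47 clip 57.77169501647913 -0.22588848263986805
50 zero 48.08531335667261 1.448243915844892
50 top 46.893268582007956 -0.9483932367903949
50 needle 46.411193011074225 0.8256931316963783
50 clip 57.707639285289154 -0.2175651488052275
[511.24751842   0.85000684  45.        ]
[ 539.37398591 -109.03581221   45.        ]
[ 431.09699896 -135.79474897   45.        ]
[402.44639869 -26.85767426  45.        ]
```

```bash
python3 - <<'E'
from h import *
from cell import camera
a=np.mean([camera("top")[:,:,::-1].astype(float) for _ in range(8)],0)
np.save("a.npy",a); 
# rectify disc plane z=47: 0.15 mm/pixel
C=np.array([471.1,-67.5]);n=560;s=0.24
j,i=np.meshgrid(np.arange(n),np.arange(n)); 
X=C[0]+(n/2-i)*s; Y=C[1]+(n/2-j)*s   # up=+x, left=+y
uv=proj("top",np.c_[X.ravel(),Y.ravel(),np.full(n*n,47.)]).astype(np.float32)
r=cv2.remap(a.astype(np.float32),uv[:,0].reshape(n,n),uv[:,1].reshape(n,n),cv2.INTER_CUBIC)
np.save("r.npy",r)
cv2.imwrite("pics/rect.png",np.clip(r,0,255).astype(np.uint8))
E
```

```text
(no output)
```

View pics/rect.png

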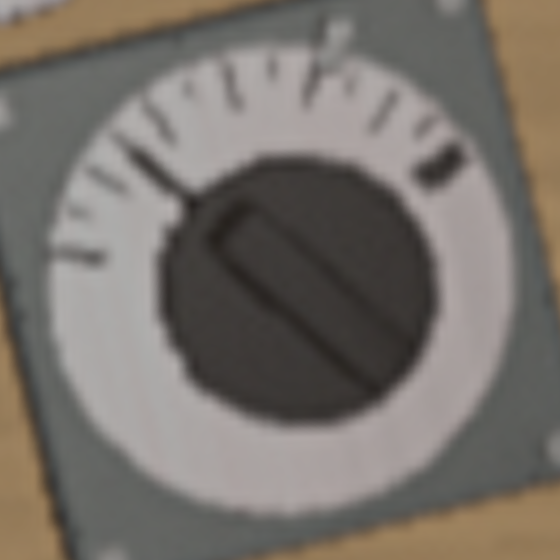

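```bash
python3 - <<'E'
from h import *
r=np.load("r.npy")
c=np.clip((r[0:120,270:400]-60)*1.5,0,255)
cv2.imwrite("pics/clip.png",cv2.resize(c,None,fx=5,fy=5,interpolation=cv2.INTER_CUBIC).astype(np.uint8))
# polar profile: difference from disc per dial angle at several radii
C=(280,280)
pol=cv2.warpPolar(r.astype(np.float32).mean(2),(300,1440),C,300,cv2.INTER_LINEAR)
for rad in (44,47,50,53,56,58,60):
    col=pol[:,int(rad/.24)]
    # image angle phi (cw from right, y down); world angle = pi/2... up=+x,left=+y
    out=[]
    for d in np.arange(1.3,2.11,.05):
        w=1.2+0.247-d; # world ccw from +x(up), left positive
        phi=(-np.pi/2-w)%(2*np.pi); out.append(int(col[int(phi/(2*np.pi)*1440)%1440]))
    print(rad,out)
E
```

```text
44 [168, 168, 168, 167, 168, 156, 126, 161, 169, 167, 167, 166, 166, 152, 126, 155, 167]
47 [170, 168, 161, 165, 169, 153, 111, 143, 171, 166, 154, 163, 168, 159, 125, 155, 169]
50 [172, 168, 134, 157, 170, 159, 107, 126, 156, 156, 137, 164, 171, 157, 124, 158, 171]
53 [172, 170, 139, 160, 173, 169, 120, 126, 127, 148, 151, 167, 171, 160, 137, 164, 169]
56 [144, 142, 138, 135, 139, 143, 120, 137, 131, 131, 140, 144, 143, 143, 143, 140, 132]
58 [114, 115, 116, 110, 111, 114, 97, 131, 133, 110, 112, 110, 108, 111, 111, 107, 103]
60 [101, 102, 103, 101, 101, 101, 86, 136, 139, 105, 99, 96, 97, 97, 97, 96, 95]
```

View pics/clip.png

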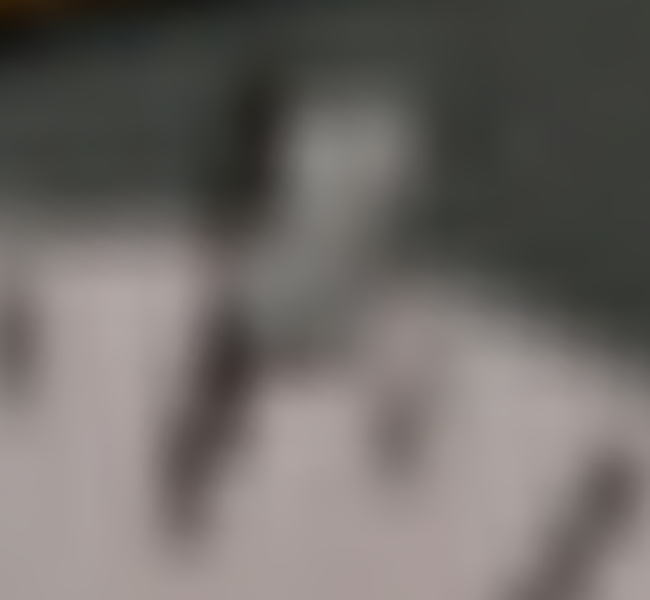

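```bash
python3 - <<'E'
from h import *
a=np.load("a.npy").astype(np.float32); C=np.array([471.1,-67.5]); yaw=0.247
ds=np.arange(1.40,1.97,.03)
print("      ",np.round(ds,2).tolist())
for z in (47,53):
  for rad in (46,49,51,53,55,57,59,61,63):
    w=yaw+1.2-ds; P=np.c_[C[0]+rad*np.cos(w),C[1]+rad*np.sin(w),np.full(len(w),float(z))]
    uv=proj("top",P).astype(np.float32)
    v=cv2.remap(a,uv[:,0][None],uv[:,1][None],cv2.INTER_CUBIC)[0]
    print(z,rad,v.mean(1).astype(int).tolist())
im=np.clip((a[205:235,305:345]-50)*1.6,0,255)
cv2.imwrite("pics/clipraw.png",cv2.resize(im,None,fx=15,fy=15,interpolation=cv2.INTER_NEAREST).astype(np.uint8))
E
```

```text
[1.4, 1.43, 1.46, 1.49, 1.52, 1.55, 1.58, 1.61, 1.64, 1.67, 1.7, 1.73, 1.76, 1.79, 1.82, 1.85, 1.88, 1.91, 1.94, 1.97]
47 46 [164, 164, 167, 169, 168, 149, 119, 118, 143, 164, 170, 167, 165, 161, 161, 165, 167, 168, 162, 141]
47 49 [141, 147, 165, 169, 170, 156, 131, 104, 125, 160, 168, 167, 152, 135, 149, 164, 168, 170, 162, 142]
47 51 [130, 139, 164, 170, 171, 163, 135, 100, 110, 129, 142, 151, 147, 141, 153, 165, 170, 169, 164, 138]
47 53 [140, 147, 167, 172, 172, 169, 143, 118, 127, 126, 128, 140, 151, 152, 159, 168, 170, 171, 165, 148]
47 55 [144, 144, 151, 154, 156, 156, 139, 130, 139, 135, 129, 134, 145, 150, 153, 157, 158, 157, 156, 154]
47 57 [126, 122, 119, 121, 123, 123, 108, 109, 128, 138, 130, 119, 120, 124, 123, 123, 124, 121, 123, 127]
47 59 [107, 104, 102, 102, 103, 102, 91, 91, 123, 144, 133, 113, 103, 102, 100, 100, 98, 97, 100, 100]
47 61 [103, 103, 102, 101, 100, 99, 92, 88, 132, 150, 143, 119, 101, 98, 98, 98, 97, 97, 97, 99]
47 63 [96, 98, 100, 102, 103, 102, 93, 87, 119, 135, 139, 116, 97, 98, 99, 99, 98, 99, 99, 100]
53 46 [165, 166, 169, 168, 160, 128, 114, 1
[... 193 characters left out ...]
172, 166, 150, 110, 102, 123, 134, 147, 150, 143, 148, 162, 170, 170, 167, 150, 122]
53 53 [138, 160, 170, 173, 170, 157, 124, 122, 128, 127, 134, 148, 153, 155, 165, 169, 170, 168, 157, 146]
53 55 [143, 150, 154, 156, 156, 147, 130, 136, 138, 132, 130, 138, 147, 150, 152, 152, 154, 151, 150, 150]
53 57 [125, 121, 120, 123, 125, 116, 104, 118, 136, 135, 122, 115, 120, 121, 119, 117, 116, 116, 120, 117]
53 59 [107, 103, 102, 103, 103, 96, 88, 105, 140, 141, 124, 105, 101, 101, 98, 99, 97, 96, 99, 98]
53 61 [103, 102, 102, 101, 101, 96, 87, 107, 149, 147, 132, 108, 99, 98, 99, 97, 97, 97, 98, 99]
53 63 [98, 100, 101, 102, 103, 99, 86, 100, 129, 137, 127, 101, 97, 100, 100, 99, 99, 99, 100, 99]
```

View pics/clipraw.png

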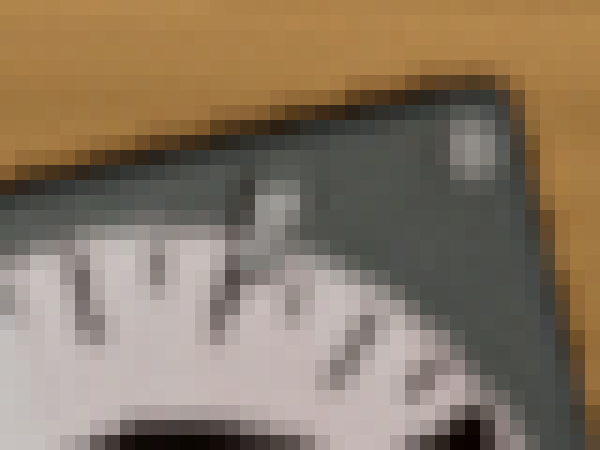

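```bash
python3 - <<'E'
from h import *
from cell import camera
a=np.mean([camera("side")[:,:,::-1].astype(float) for _ in range(8)],0); np.save("s.npy",a)
C=np.array([471.1,-67.5]); yaw=.247
def P(d,r,z): w=yaw+1.2-d; return [C[0]+r*np.cos(w),C[1]+r*np.sin(w),z]
for d in (1.6,1.7): print(d,proj("side",[P(d,48,47),P(d,56,47),P(d,56,53),P(d,62,53)]).round(1).tolist())
x0,y0=290,160
im=np.clip((a[160:200,290:355]-20)*1.4,0,255)
cv2.imwrite("pics/sideclip.png",cv2.resize(im,None,fx=12,fy=12,interpolation=cv2.INTER_NEAREST).astype(np.uint8))
E
```

```text
1.6 [[306.4, 171.4], [303.7, 170.6], [303.9, 168.6], [301.9, 168.0]]
1.7 [[307.3, 170.7], [304.8, 169.7], [304.9, 167.8], [303.1, 167.1]]
```

View pics/sideclip.png

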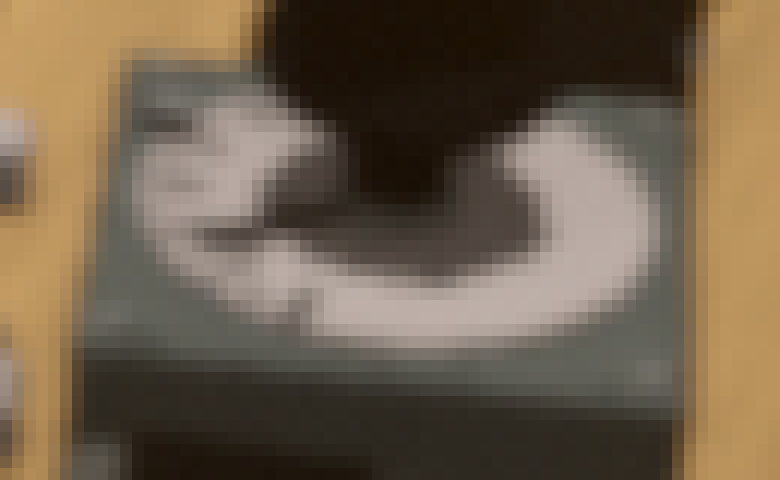

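```bash
python3 - <<'E'
from h import *
a=np.load("a.npy"); C=np.array([471.1,-67.5])
g=a.mean(2); m=(cv2.resize(g,None,fx=4,fy=4,interpolation=cv2.INTER_CUBIC)<105).astype(np.uint8)
m=cv2.morphologyEx(m,cv2.MORPH_OPEN,cv2.getStructuringElement(cv2.MORPH_ELLIPSE,(25,25)))
cs,_=cv2.findContours(m[216*4:280*4,285*4:348*4].copy(),cv2.RETR_EXTERNAL,cv2.CHAIN_APPROX_NONE)
c=max(cs,key=cv2.contourArea); e=cv2.fitEllipse(c)
uv=[(e[0][0]+.5)/4-.5+285,(e[0][1]+.5)/4-.5+216]; print(uv,np.array(e[1])/4)
for z in range(60,100,5):
    p=plane("top",[uv],z)[0]; print(z,p[:2]-C)
s,T=tool(); print(T.round(3)); print("tool y world angle",np.arctan2(T[1,1],T[0,1]))
t=np.array([471.1,-67.5,190]); print("shift tool",T.T@(t-s["eef_pos"])/300)
for b in (.847-np.pi/2,.847+np.pi/2): print("bar perp",b)
E
```

```text
[317.5009002685547, 248.77556991577148] [31.67164993 33.01085663]
60 [-1.37797351 -2.29454767]
65 [-0.96127368 -1.53957279]
70 [-0.54457385 -0.78459792]
75 [-0.12787402 -0.02962304]
80 [0.28882581 0.72535183]
85 [0.70552564 1.48032671]
90 [1.12222547 2.23530158]
95 [1.5389253  2.99027645]
[[-0.     0.338 -0.941]
 [ 0.    -0.941 -0.338]
 [-1.    -0.     0.   ]]
tool y world angle -1.2260136508181418
shift tool [ 0.07810889 -1.09079425 -1.40185333]
bar perp -0.7237963267948966
bar perp 2.4177963267948965
```

```bash
python3 -m handwheel '[[0,0,0,0,-0.1,-0.13,0.4],[-0.02,0,0,0,-0.2,-0.26,0.35],[-0.05,0,0,0,-0.3,-0.385,0.3],[-0.08,0,0,0,-0.4,-0.515,0.3],[-0.12,0,0,0,-0.5,-0.64,0.3],[-0.14,0,0,0,-0.545,-0.70,0.3],[-0.16,0,0,0,-0.545,-0.70,0.3],[-0.16,0,0,0,-0.545,-0.70,0.3]]' 12
python3 - <<'E'
from h import *
s,T=tool(); print(s["joints"],s["finger_gap"],s["wrist_force"]); t=np.array([471.1,-67.5,190]); print("shift tool",T.T@(t-s["eef_pos"])/300, np.arctan2(T[1,1],T[0,1]))
E
```

```text
clock: 1.9
eef_pos: [328.4, -292.6, 213.6]
eef_rot: [1.258, 1.571, -1.036]
wrist_force: [-0.4, 0.1, -1.3]
finger_gap: 28.1
[-8.11163993e-01  5.12737764e-02  1.81308098e+00 -6.27908664e-05
  1.27697468e+00 -8.79351093e-02] 28.115889995663753 [-0.37229049  0.05946338 -1.3093393 ]
shift tool [ 0.07845287 -0.14002931 -0.8774336 ] -0.7232106954696258
```

```bash
python3 -m handwheel '[[0,0,0,0.03,-0.02,-0.125,0.3],[0,0,0,0.06,-0.04,-0.25,0.3],[0,0,0,0.1,-0.06,-0.375,0.3],[0,0,0,0.13,-0.08,-0.5,0.3],[0,0,0,0.16,-0.1,-0.625,0.3],[0,0,0,0.2,-0.12,-0.75,0.3],[0,0,0,0.212,-0.14,-0.877,0.3],[0,0,0,0.212,-0.14,-0.877,0.3],[0,0,0,0.212,-0.14,-0.877,0.3]]' 12
python3 - <<'E'
from h import *
from cell import camera
s,T=tool(); print(s["joints"],s["finger_gap"],s["wrist_force"]); t=np.array([471.1,-67.5,150]); print("shift tool",T.T@(t-s["eef_pos"])/300, np.arctan2(T[1,1],T[0,1]))
for n in ("top","side"):
  im=camera(n)[:,:,::-1]; im=im[180:310,240:400] if n=="top" else im[60:220,240:400]
  cv2.imwrite(f"pics/{n}1.png",cv2.resize(im,None,fx=4,fy=4,interpolation=cv2.INTER_CUBIC))
E
```

```text
clock: 3.02
eef_pos: [470.8, -68.1, 149.9]
eef_rot: [0.744, 1.57, -1.551]
wrist_force: [0.8, -0.3, -0.8]
finger_gap: 28.2
[-2.20540084e-01  2.01519685e-01  1.80060785e+00 -3.51193228e-04
  1.13938684e+00  5.03853345e-01] 28.159654537875348 [ 0.78141477 -0.3327245  -0.7597233 ]
shift tool [-0.00021492 -0.00075309 -0.0021537 ] -0.7242465624686595
```

View pics/top1.png

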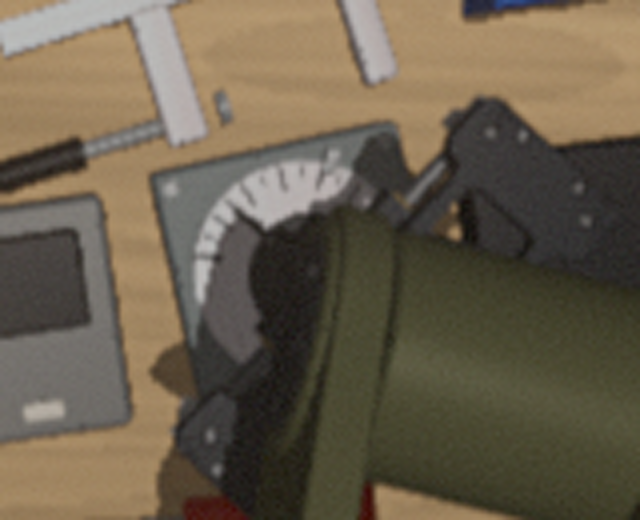

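View pics/side1.png

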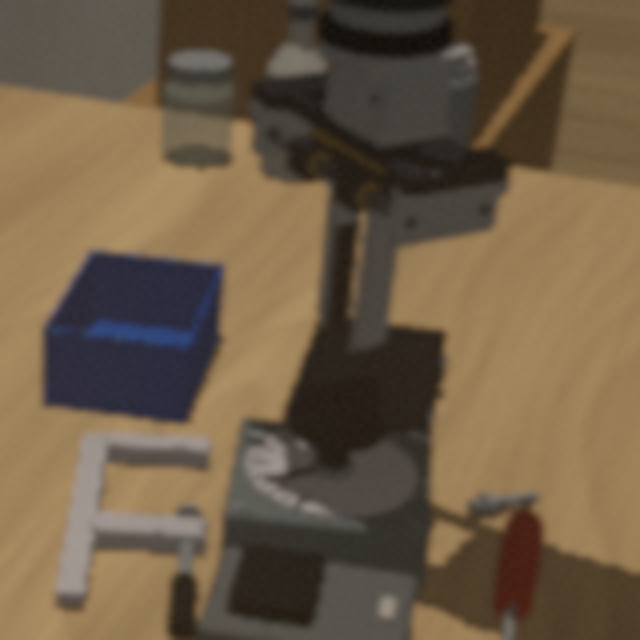

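```bash
python3 -m handwheel '[[0,0,0,0.05,-0.001,-0.002,0.3],[0,0,0,0.1,-0.001,-0.002,0.3],[0,0,0,0.15,-0.001,-0.002,0.3],[0,0,0,0.167,-0.001,-0.002,0.3],[0,0,0,0.167,-0.001,-0.002,0.3]]'
python3 -m handwheel '[[0,0,0,0.01,0,0,0.3],[0,0,0,0.017,0,0,0.3],[0,0,0,0.017,0,0,0.3]]'
```

```text
clock: 3.75
eef_pos: [470.9, -67.8, 99.7]
eef_rot: [-0.269, 1.57, -2.565]
wrist_force: [0.4, -0.2, 0.7]
finger_gap: 28.3
clock: 4.12
eef_pos: [470.9, -67.8, 94.5]
eef_rot: [-0.098, 1.57, -2.393]
wrist_force: [-0.6, -0.7, 0.0]
finger_gap: 28.0
```

```bash
for i in 1; do :; done; python3 -m handwheel '[[0,0,0,0.007,0,0,0.3],[0,0,0,0.01,0,0,0.3],[0,0,0,0.01,0,0,0.3]]' | egrep 'pos|force'; python3 -m handwheel '[[0,0,0,0.006,0,0,0.3],[0,0,0,0.006,0,0,0.3]]' | egrep 'pos|force'
```

```text
eef_pos: [470.8, -67.8, 91.5]
wrist_force: [0.3, -0.5, 0.6]
eef_pos: [471.1, -67.8, 90.2]
wrist_force: [-2.4, 0.2, 8.3]
```

```bash
python3 -m handwheel '[[0,0,0,0.004,0,0,0.3],[0,0,0,0.007,0,0,0.3],[0,0,0,0.007,0,0,0.3],[0,0,0,0.007,0,0,0.3]]' | egrep 'pos|force'; python3 - <<'E'
from h import *
from cell import telemetry,camera
for _ in range(3): s=telemetry.read_state(); print(s["eef_pos"].round(2),s["wrist_force"].round(1)); camera("top")
E
```

```text
eef_pos: [471.2, -67.8, 88.7]
wrist_force: [-4.8, 0.3, 10.9]
[471.16 -67.82  88.69] [-4.8  0.3 10.9]
[471.17 -67.84  88.74] [-4.   0.8 10.3]
[471.2  -67.82  88.76] [-4.1  1.3  9.8]
```

```bash
python3 -m handwheel '[[0,0,0,0.004,0,0,0.3],[0,0,0,0.008,0,0,0.3],[0,0,0,0.011,0,0,0.3],[0,0,0,0.011,0,0,0.3],[0,0,0,0.011,0,0,0.3]]' | egrep 'pos|force'; python3 - <<'E'
from h import *
from cell import telemetry,camera
for _ in range(3): s=telemetry.read_state(); print(s["eef_pos"].round(2),s["wrist_force"].round(1),s["finger_gap"]); camera("top")
E
```

```text
eef_pos: [471.2, -67.8, 86.3]
wrist_force: [-6.1, 0.2, 14.8]
[471.24 -67.83  86.31] [-6.1  0.2 14.8] 28.153315324161035
[471.26 -67.82  86.31] [-5.4  0.9 14.2] 28.336534423034617
[471.25 -67.83  86.3 ] [-5.3  2.3 14. ] 28.170419950260815
```

```bash
python3 -m handwheel '[[0,0,0,0.003,0,0,0],[0,0,0,0.003,0,0,0],[0,0,0,0.003,0,0,0],[0,0,0,0.003,0,0,0],[0,0,0,0.003,0,0,0]]' 12; python3 - <<'E'
from h import *
s,T=tool(); print(T.round(3).tolist(),s["moment"],s["wrist_force"], np.arctan2(T[1,1],T[0,1]))
E
```

```text
clock: 6.8
eef_pos: [471.5, -67.6, 86.4]
eef_rot: [2.209, 1.569, -0.087]
wrist_force: [-4.3, 4.0, 13.9]
finger_gap: 13.9
[[0.002, 0.749, -0.663], [-0.0, -0.663, -0.749], [-1.0, 0.001, -0.001]] [ 0.71605015  0.95837774 -0.00720202] [-4.30735185  4.0154316  13.89065838] -0.7247096592382316
```

```bash
python3 -m handwheel '[[0.02,0,0,0.003,0,0,0],[0.05,0,0,0.003,0,0,0],[0.08,0,0,0.003,0,0,0],[0.1,0,0,0.003,0,0,0],[0.1,0,0,0.003,0,0,0]]' 12; python3 - <<'E'
from h import *
from cell import camera
s,T=tool(); print(s["moment"],s["wrist_force"], np.arctan2(T[1,1],T[0,1]))
im=camera("top")[:,:,::-1][200:296,265:365]
cv2.imwrite("pics/t2.png",cv2.resize(im,None,fx=6,fy=6,interpolation=cv2.INTER_CUBIC))
E
```

```text
clock: 7.42
eef_pos: [471.4, -67.3, 86.2]
eef_rot: [2.844, 1.569, 0.234]
wrist_force: [-7.0, 3.4, 14.1]
finger_gap: 13.8
[0.72566404 1.40592151 0.00636021] [-7.00571371  3.4169687  14.1321456 ] -1.0399909699549934
```

View pics/t2.png

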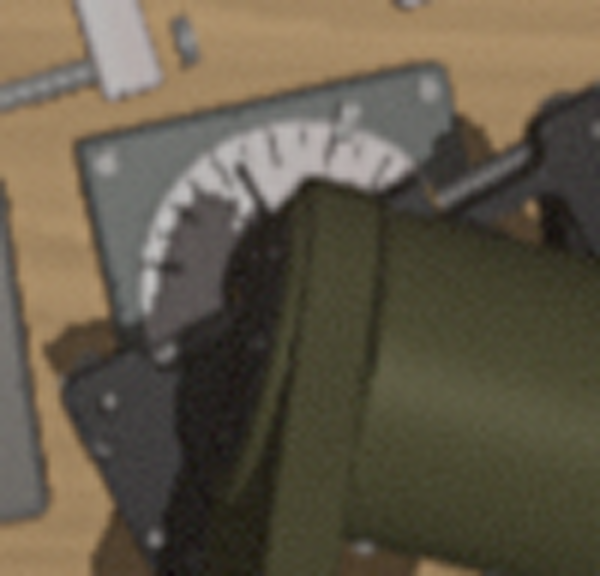

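```bash
python3 -m handwheel '[[0.04,0,0,0.003,0,0,0],[0.08,0,0,0.003,0,0,0],[0.12,0,0,0.003,0,0,0],[0.16,0,0,0.003,0,0,0],[0.2,0,0,0.003,0,0,0],[0.24,0,0,0.003,0,0,0],[0.25,0,0,0.003,0,0,0],[0.25,0,0,0.003,0,0,0]]' 12; python3 - <<'E'
from h import *
from cell import camera
s,T=tool(); print(s["joints"],s["moment"],s["wrist_force"], np.arctan2(T[1,1],T[0,1]))
im=camera("top")[:,:,::-1][200:296,265:365]
cv2.imwrite("pics/t3.png",cv2.resize(im,None,fx=6,fy=6,interpolation=cv2.INTER_CUBIC))
E
```

```text
clock: 8.48
eef_pos: [471.6, -66.8, 86.3]
eef_rot: [-2.395, 1.568, 0.493]
wrist_force: [-5.4, 6.2, 13.4]
finger_gap: 13.9
[-0.2185366   0.29121701  1.85726372  0.00193813  0.99123141  1.60544624] [1.32308764 1.09890255 0.09001106] [-5.36658337  6.24489145 13.4435907 ] -1.8250412115741788
```

View pics/t3.png

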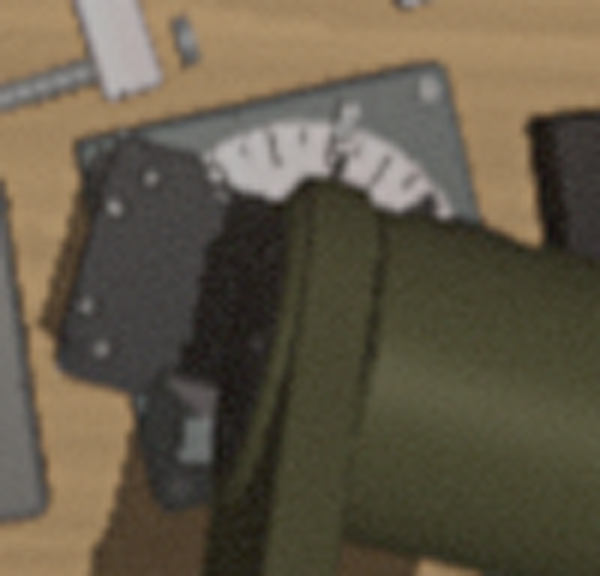

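```bash
python3 -m handwheel '[[0.04,0,0,0.003,0,0,0],[0.08,0,0,0.003,0,0,0],[0.12,0,0,0.003,0,0,0],[0.16,0,0,0.003,0,0,0],[0.2,0,0,0.003,0,0,0],[0.24,0,0,0.003,0,0,0],[0.265,0,0,0.003,0,0,0],[0.275,0,0,0.003,0,0,0],[0.275,0,0,0.003,0,0,0]]' 12; python3 - <<'E'
from h import *
from cell import camera
s,T=tool(); print(s["joints"],s["moment"],s["wrist_force"], np.arctan2(T[1,1],T[0,1]))
im=camera("top")[:,:,::-1][200:296,265:365]
cv2.imwrite("pics/t4.png",cv2.resize(im,None,fx=6,fy=6,interpolation=cv2.INTER_CUBIC))
im=camera("side")[:,:,::-1][130:230,270:370]
cv2.imwrite("pics/s4.png",cv2.resize(im,None,fx=6,fy=6,interpolation=cv2.INTER_CUBIC))
E
```

```text
clock: 9.65
eef_pos: [471.9, -66.6, 86.3]
eef_rot: [-1.578, 1.567, 0.445]
wrist_force: [-4.7, 4.0, 14.8]
finger_gap: 14.0
[-0.21815292  0.29121127  1.85711416  0.0025186   0.99057373  2.46955666] [0.8010276  0.96054676 0.04445259] [-4.74163891  3.99174195 14.84186297] -2.6890874260129323
```

View pics/t4.png

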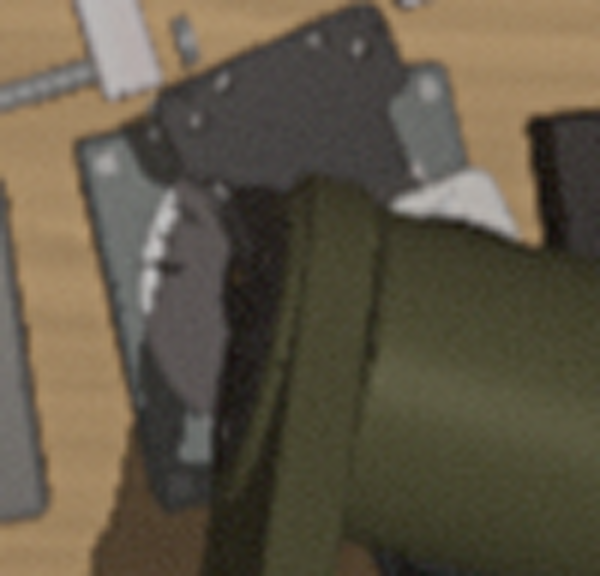

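View pics/s4.png

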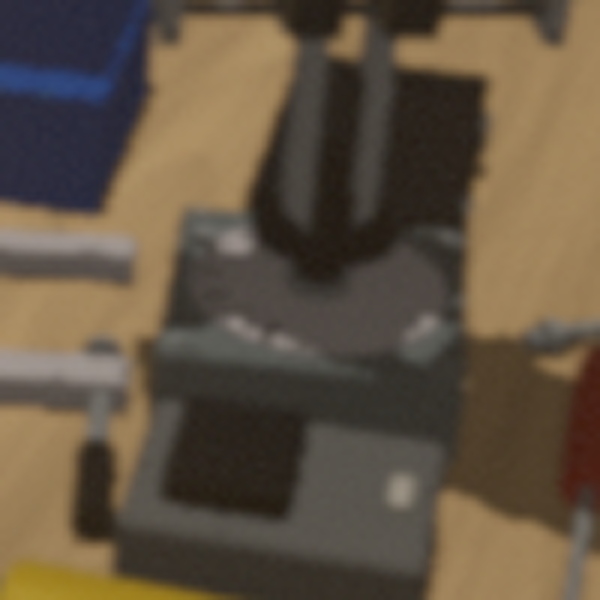

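```bash
python3 -m handwheel '[[-0.04,0,0,0.003,0,0,0],[-0.08,0,0,0.003,0,0,0],[-0.12,0,0,0.003,0,0,0],[-0.16,0,0,0.003,0,0,0],[-0.2,0,0,0.003,0,0,0],[-0.24,0,0,0.003,0,0,0],[-0.265,0,0,0.003,0,0,0],[-0.275,0,0,0.003,0,0,0],[-0.275,0,0,0.003,0,0,0],[-0.275,0,0,0.003,0,0,0]]' 12; python3 - <<'E'
from h import *
from cell import camera
s,T=tool(); print(s["moment"],s["wrist_force"], np.arctan2(T[1,1],T[0,1]))
a=np.mean([camera("top")[:,:,::-1].astype(np.float32) for _ in range(8)],0); np.save("a5.npy",a)
im=np.clip((a[205:245,300:350]-30)*1.4,0,255)
cv2.imwrite("pics/t5.png",cv2.resize(im,None,fx=12,fy=12,interpolation=cv2.INTER_CUBIC).astype(np.uint8))
C=np.array([471.1,-67.5]); ds=np.arange(1.4,2,.03); print(ds.round(2).tolist())
for rad in (38,40,42,44,46,48):
    w=.247+1.2-ds; P=np.c_[C[0]+rad*np.cos(w),C[1]+rad*np.sin(w),np.full(len(w),50.)]
    uv=proj("top",P).astype(np.float32)
    print(rad,cv2.remap(a,uv[:,0][None],uv[:,1][None],cv2.INTER_CUBIC)[0].mean(1).astype(int).tolist())
E
```

```text
clock: 11.0
eef_pos: [472.0, -66.6, 86.3]
eef_rot: [-2.571, 1.567, 0.317]
wrist_force: [-6.4, 0.3, 13.9]
finger_gap: 13.9
[ 0.10557185  1.19417311 -0.04685988] [-6.37640152  0.33735004 13.8674484 ] -1.8244634917745244
[1.4, 1.43, 1.46, 1.49, 1.52, 1.55, 1.58, 1.61, 1.64, 1.67, 1.7, 1.73, 1.76, 1.79, 1.82, 1.85, 1.88, 1.91, 1.94, 1.97, 2.0]
38 [112, 99, 96, 102, 105, 104, 100, 87, 67, 55, 50, 60, 71, 82, 82, 87, 86, 82, 73, 80, 92]
40 [165, 157, 158, 164, 169, 165, 156, 129, 97, 65, 61, 81, 114, 135, 149, 151, 154, 145, 137, 135, 147]
42 [178, 175, 176, 179, 179, 167, 148, 123, 95, 67, 67, 97, 139, 169, 179, 178, 176, 171, 161, 144, 144]
44 [177, 177, 178, 177, 177, 157, 131, 129, 111, 81, 74, 103, 144, 174, 178, 179, 177, 176, 160, 138, 136]
46 [173, 174, 177, 177, 176, 150, 121, 121, 117, 102, 92, 111, 148, 162, 173, 175, 177, 175, 166, 141, 135]
48 [159, 167, 176, 178, 177, 155, 126, 113, 127, 136, 132, 137, 142, 146, 165, 175, 177, 178, 164, 140, 138]
```

View pics/t5.png

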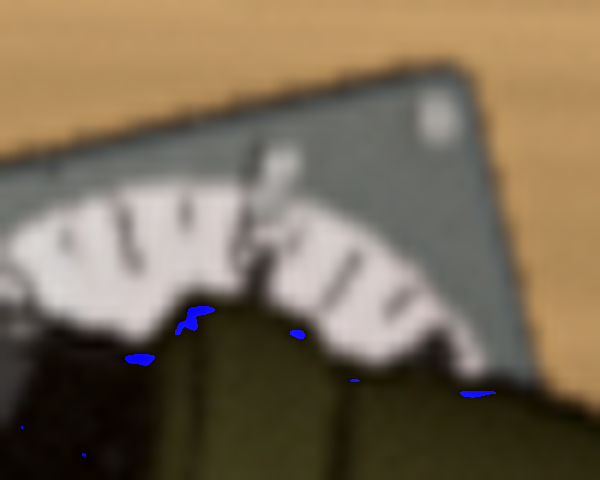

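```bash
python3 -m handwheel '[[0,0,0,0.003,0,0,0.25],[0,0,0,0.003,0,0,0.25],[0,0,0,0.003,0,0,0.25],[0,0,0,0.003,0,0,0.25]]'
python3 -m handwheel '[[0,0,0,-0.007,0,0,0.27],[0,0,0,-0.014,0,0,0.27],[0,0,0,-0.03,0,0,0.27],[0,0,0,-0.08,0,0,0.27],[0,0,0,-0.15,0,0,0.3],[0,0,0,-0.25,0,0,0.3],[0,0,0,-0.35,0,0,0.3],[0,0,0,-0.35,0,0,0.3]]'
```

```text
clock: 11.9
eef_pos: [472.9, -66.7, 86.7]
eef_rot: [-2.763, 1.564, 0.125]
wrist_force: [-1.9, 1.7, 14.0]
finger_gap: 23.4
clock: 12.9
eef_pos: [473.1, -67.0, 194.3]
eef_rot: [-2.906, 1.56, -0.018]
wrist_force: [-0.1, 0.5, -0.2]
finger_gap: 27.6
```

Released and lifted clear. I'll move the arm aside toward the robot to check with a clear view.

```bash
python3 - <<'E'
from h import *
s,T=tool(); print(s["joints"],T.round(2).tolist(), T.T@(np.array([350,-280,200])-s["eef_pos"])/300)
E
```

```text
[-0.21849923  0.15044471  1.75028052  0.00223341  1.23052733  1.60522891] [[0.01, -0.25, -0.97], [-0.0, -0.97, 0.25], [-1.0, -0.0, -0.01]] [-0.02314793  0.79023453  0.21891703]
```

```bash
python3 -m handwheel '[[0,0,0,-0.02,0.1,0.03,0.3],[0,0,0,-0.02,0.25,0.07,0.3],[0,0,0,-0.02,0.4,0.11,0.3],[0,0,0,-0.02,0.55,0.15,0.3],[0,0,0,-0.02,0.7,0.19,0.3],[0,0,0,-0.02,0.79,0.22,0.3],[0,0,0,-0.02,0.79,0.22,0.3],[0,0,0,-0.02,0.79,0.22,0.3]]'; python3 - <<'E'
from h import *
from cell import camera
a=np.mean([camera("top")[:,:,::-1].astype(np.float32) for _ in range(8)],0); np.save("a6.npy",a)
cv2.imwrite("pics/t6full.png",a)
im=np.clip((a[200:296,265:365]-20)*1.3,0,255)
cv2.imwrite("pics/t6.png",cv2.resize(im,None,fx=6,fy=6,interpolation=cv2.INTER_CUBIC).clip(0,255).astype(np.uint8))
C=np.array([471.1,-67.5]); ds=np.arange(1.4,2,.03); print(ds.round(2).tolist())
for rad in (36,38,40,42,44,46,48):
    w=.247+1.2-ds; P=np.c_[C[0]+rad*np.cos(w),C[1]+rad*np.sin(w),np.full(len(w),50.)]
    uv=proj("top",P).astype(np.float32)
    v=cv2.remap(a,uv[:,0][None],uv[:,1][None],cv2.INTER_CUBIC)[0].mean(1); k=(np.abs(ds-1.68)<.12); wt=np.clip(150-v,0,None)*k
    print(rad,v.astype(int).tolist(),(wt*ds).sum()/wt.sum())
E
```

```text
clock: 13.9
eef_pos: [349.9, -279.3, 198.8]
eef_rot: [-2.85, 1.561, 0.038]
wrist_force: [-0.1, -0.7, -0.0]
finger_gap: 27.9
[1.4, 1.43, 1.46, 1.49, 1.52, 1.55, 1.58, 1.61, 1.64, 1.67, 1.7, 1.73, 1.76, 1.79, 1.82, 1.85, 1.88, 1.91, 1.94, 1.97, 2.0]
36 [169, 169, 170, 170, 171, 169, 151, 123, 81, 56, 60, 90, 127, 157, 172, 172, 172, 169, 167, 168, 168] 1.6828715249528567
38 [168, 168, 169, 169, 171, 170, 165, 142, 102, 70, 64, 92, 130, 161, 168, 171, 169, 167, 167, 167, 167] 1.689972064886912
40 [169, 168, 168, 169, 171, 170, 168, 143, 108, 70, 62, 86, 129, 156, 169, 169, 168, 167, 163, 161, 162] 1.6922206417137058
42 [169, 169, 169, 169, 169, 159, 144, 120, 92, 64, 62, 91, 134, 163, 171, 170, 169, 164, 156, 142, 141] 1.6804699777169174
44 [169, 169, 169, 169, 168, 149, 124, 122, 105, 75, 69, 98, 138, 165, 169, 170, 168, 166, 152, 132, 130] 1.673967902725098
46 [166, 167, 170, 170, 169, 143, 115, 115, 110, 96, 87, 106, 141, 155, 166, 169, 171, 168, 159, 135, 129] 1.6662039419446748
48 [153, 160, 168, 170, 169, 148, 120, 107, 121, 129, 125, 132, 136, 140, 158, 169, 170, 171, 157, 134, 132] 1.6598133900198633[ WARN:0@9.243] global loadsave.cpp:1063 imwrite_ Unsupported depth image for selected encoder is fallbacked to CV_8U.
```

View pics/t6.png

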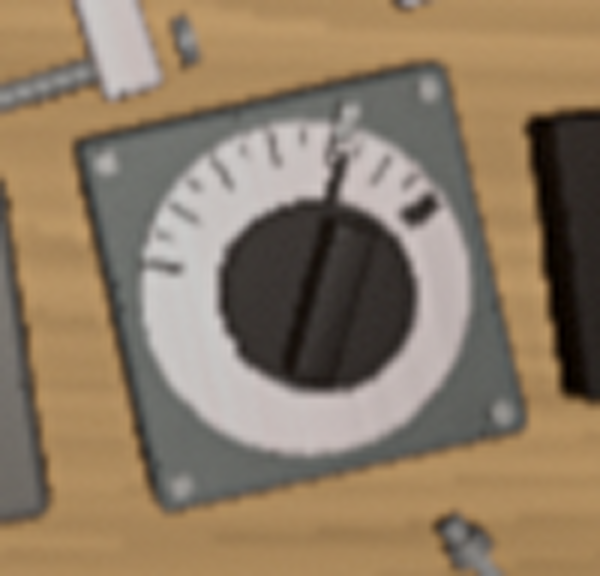

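View pics/t6full.png

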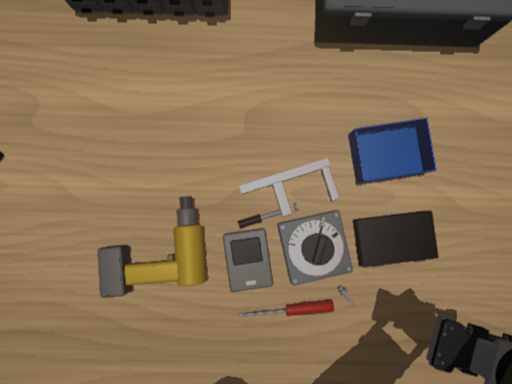

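```bash
python3 - <<'E'
from cell import order, telemetry
import cv2,numpy as np
a=np.load("a.npy");b=np.load("a6.npy"); d=np.abs(a-b).max(2); d[210:290,275:355]=0; d[280:,:]*=1
print("changed px outside timer, above row 280:",(d[:280]>40).sum())
print(order.sign_off(), telemetry.read_state()["clock"])
E
```

```text
changed px outside timer, above row 280: 0
the job is handed in; nothing more can be done
the job is handed in; nothing more can be done
```

I set the timer and handed the job in: the needle stands at the clip and the robot is clear of the bench. The whole job took about 15 s of the 72 s allowed.

- **What I did:** I felt the knob's skirt at about 82 mm above the bench and pushed it down about 4 mm (roughly 14 N). I gripped the bar at 12 N and wound it clockwise from about 0.6 to about 2.56. I then turned it back to 1.7, opened the fingers while still pressing, and lifted clear.
- **Needle and clip:** In the last top picture the needle reads about 1.69, which is the 1.7 notch. I measured the clip at about 1.665 in both camera views. It sits between notches, so about 0.03 rad of offset remains at the nearest notch.
- **Not seen directly:** The gripper hid the needle when it was past the top mark. The 2.56 reading comes from the tool's measured turn with a firm grip; the needle read about where the tool's turn put it in the pictures before and after.
- **Forces:** At every reading the push stayed under 15 N and the wrist torque about the knob's axis was below 0.1 N m. There was 5 to 8 N of sideways force while turning.
- **Other things:** Before and after pictures show no change outside the timer in the upper part of the view, down to image row 280. Below that, the screwdriver, the countersink and the drill's lower edge were checked only by eye in the last picture and look unmoved.

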